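# Uncover the counter scanner and turn the tin's label to it

### The job

Take the splash cover off the scanner by lifting it straight up off its pins and set it down gently, standing upright, on the cork mat. Then turn the tin, which is too wide to grasp and stays on its turntable, so that its paper label squarely faces the scanner's window. Do not press hard on the tin, do not tip it, and leave everything else on the counter where it stands.

Things in the scene. Friction and masses are not known exactly. Their poses are not given: they have to be found in the camera images.
- station: Scan station fixed to the counter: grey base plate (232 x 130 x 12 mm) with a turntable and a black scanner housing. Origin on the turntable's axis at counter level, z up, +x from the turntable to the housing. Housing: 50 mm along x, 90 mm along y, centred at x = 125 mm, top at z = 115 mm; on it two upright steel pins, 8 mm thick, 15 mm tall, at y = -35 and +35 mm.
- window (a point): Centre of the scanner's window, on the housing's face that looks at the turntable; 100 mm from the turntable's axis, 75 mm above the counter. Axes as the station's.
- tin: Plain dark metal tin with a flat smooth lid, 100 mm across, 80 mm tall, about 0.5 kg, standing loose in the turntable's dish (2 to 5 mm of play), its lid about 108 mm above the counter. Origin at the centre of its underside, z up; +x points to the middle of its label.
- label (a point): Middle of the tin's paper label (barred, 53 x 46 mm, wrapped on the side); 50 mm from the tin's axis along its +x, 40 mm above its underside. A tongue of the label, 16 mm wide, runs up and 26 mm inwards over the lid's edge, so it also shows from above.
- cover: Loose grey splash cover, a saddle over the housing: top plate 64 x 96 mm (x, y), 5 mm thick, top at z = 55 mm, two 11 mm holes at y = -35 and +35 mm for the pins; two skirts 4 mm thick, 50 mm tall hang at the x ends, and it stands on them when put down. About 0.18 kg. Origin centred at the skirts' lower edges, z up; 65 mm above the counter when on the housing.
- platter: Turntable: steel dish 124 mm across, floor 6 mm and lip 11 mm above its origin (centre of its underside, 22 mm above the counter). Turns endlessly both ways with drag (about 0.06 N m) and stays where left. Sprung: pressed from above it resists some newtons, then sinks up to 8 mm (1 N per mm) and rises again when let go.
- handle (a point): Middle of the bar handle on the cover: 14 mm thick along the cover's x, 44 mm long along its y, 30 mm tall (55 to 85 mm above the cover's origin); this point is 70 mm above that origin.
- mat: Empty cork mat fixed on the counter, 180 x 160 mm (x, y), 4 mm thick. Origin at the centre of its underside.
- chilli: Bystander: squeeze bottle of chilli sauce, 54 mm across, 190 mm tall. Origin at the centre of its underside.
- fishsauce: Bystander: bottle of fish sauce, 60 mm across, 210 mm tall. Origin at the centre of its underside.
- shaker_a: Bystander: small shaker, 42 mm across, 72 mm tall, standing between station and mat. Origin at the centre of its underside.
- shaker_b: Bystander: small shaker, 42 mm across, 72 mm tall, on the far side. Origin at the centre of its underside.
- plate: Bystander: side plate, 120 mm across, 18 mm tall. Origin at the centre of its underside.
- tumbler: Bystander: glass tumbler, 68 mm across, 100 mm tall. Origin at the centre of its underside.
- chopsticks: Bystander: square dark wooden holder, 70 x 70 x 130 mm, with chopsticks standing up to 205 mm. Origin at the centre of its underside.
Mind the look-alikes: they are no part of the job. Leave any red look-alike of the tin alone. Leave any yellow look-alike of the cover alone.

How it is judged:
On the way, in this order (a step that is already met when the one before it is completed fails the run):
1. the cover stands upright on the cork mat (x of cover in the frame of mat between -0.07 and 0.07 m and y of cover in the frame of mat between -0.06 and 0.06 m and height (world z) of cover below 0.009 m and angle between cover's own z axis and vertical below 0.1 rad and linear speed of cover below 0.03 m/s), for 0.2 s.
2. the tin's label faces the scanner's window (angle between the x axis of tin and the x axis of station, either way round below 0.15 rad and horizontal distance between label and window below 0.07 m and angle between tin's own z axis and vertical below 0.06 rad and horizontal distance between tin and station below 0.01 m and height (world z) of tin below 0.034 m and angular speed of tin below 0.1 rad/s), for 0.2 s.
At the end, for the whole second after the job is handed in: The cover stands upright and still on the cork mat (its centre within 70 mm of the mat's centre along x and 60 mm along y). The tin stands upright in the turntable's dish, still, with its label towards the scanner's window to within 0.15 rad (all of step 1 and all of step 2); the robot touches nothing.
It fails at once if the tin is tipped (angle between tin's own z axis and vertical above 0.2 rad).
It fails at once if the tin is pressed with more than 40 N (contact force between the fingers and tin above 40 N).
It fails at once if the cover is dropped (linear speed of cover above 0.6 m/s and contact force between the fingers and cover below 0.01 N).
It fails at once if something else on the counter is shoved or knocked over (distance of any of chilli, fishsauce, shaker_a, shaker_b, plate, tumbler, chopsticks from where it was at the start of the episode above 0.03 m or angle between any of chilli, fishsauce, shaker_a, shaker_b, plate, tumbler, chopsticks's own z axis and vertical above 0.4 rad).
It also fails if it takes over 51 s, if anything falls off the work surface, if the arm or the gripper's body presses on something with over 40 N, if the wrist force passes 120 N, or if a joint passes its speed limit or range.

### The arm

A 6-joint arm with a two-finger parallel gripper is mounted at the origin on the work surface. World frame = base frame: x ahead of the robot, y to its left, z up, the work surface at z = 0. Lengths are in m, angles in rad, forces in N, time in s.
With the tool pointing down it reaches from about 0.35 to 0.725 m from the base axis. Payload 6 kg.
Tool frame: the origin (TCP) lies on the front face of the gripper's body, between the roots of the fingers; the fingertips stand 73 mm ahead of it and the grasp point (between the pads) lies 54 mm ahead of it; z points along the fingers, y is the line along which they close (so a half turn about z gives the same grasp; the last joint's range is limited). The gripper opens to 85 mm and grips with 20 to 120 N. Pads are 22 mm wide; open, the fingers measure 114 mm over their backs; the gripper's body (76 mm by 85 mm) begins 54 mm behind the grasp point. The pads swing forward as they close: fully open they stand 13 mm farther back than shut.
Start: joints at [1.443, 0.04, 0.085, 0, -1.615, -0.334], TCP at [0.267, 0.537, 0.304] pointing down, gripper open.
Joint ranges: [-2.56, 2.56], [-1.29, 2.01], [-1.08, 1.49], [-3.29, 1.98], [-2.81, -0.18], [-2.99, 2.99]. Speed limits (rad/s): [2.57, 2.57, 3.01, 3.14, 3.14, 3.14].

### API

Orientations are given as [roll, pitch, yaw] about the fixed x, y, z axes, in that order (R = Rz(yaw) Ry(pitch) Rx(roll)).
In Python, from workcell import ctrl gives the robot as it stands. Calls block until the motion is done:
- ctrl.move_to(position, orientation): joint-space move of the TCP to a pose.
- ctrl.move_l(position, v=0.15, rotation=None, until_force=None): straight line of the TCP; rotation=None keeps the orientation; v is the mean speed in m/s. With until_force (N) it stops when the force on the tool has changed by that much, and returns True; else False.
- ctrl.movej(angles): joint-space move.
- ctrl.set_gripper(opening): opening from 0.0 (shut) to 1.0 (fully open); the grip force is fixed at half the most; returns when the fingers have stopped.
- ctrl.dwell(seconds).
- ctrl.solve_ik(position, orientation): joint angles nearest the present ones, or None.
- ctrl.read_state(): the state.
- ctrl.read_camera(name): name is "side" or "top" or "wrist"; returns the picture (384x512x3 uint8, blue, green, red); there is no depth.
- ctrl.get_calibration(name): a dict with "fx", "fy", "cx", "cy" (pixels), "k1" (the pictures are not rectified: a ray, as slopes to the right and down, at radius r is drawn at 1 + k1 r^2 times it, then the intrinsics apply), "extrinsics" (4x4, takes a point from camera to world coordinates). Camera axes: x right, y down, z forward; pixel columns grow to the right and rows downward; lengths in m; the calibration is good to about 2 mm. A picture is of the moment at which its call begins: read the wrist's pose just before it. get_calibration takes no time and is no camera call; for the wrist camera it gives the pose at the moment of the call.
A pose or a line that the arm cannot do raises ctrl.PlanningError and nothing moves.
- ctrl.hand_in(): hands the job in; it is judged then, once.
The state is a dict: "time": time; "q": joint angles; "dq": joint speeds; "effort": joint torques, N m; "tcp_pos": TCP position; "orientation": TCP orientation; "ft_force": force on the tool from outside, world axes, zero at the start; "wrist_torque": the same for the moment, N m; "width": opening from 0.0 (shut) to 1.0 (fully open); "gripper_force": force on a finger pad.
Only numpy, scipy, OpenCV 4.12 (cv2) and the standard library are available. Lean on these libraries where they do the work, as an engineer would, in place of code of your own. Each camera call takes 0.05 s, during which the arm holds its last target. There are 200 camera calls.

## Working session

There is one attempt and no reset: what is moved stays moved. The work goes in short steps, each a Python script; the robot and the scene stay as the last script left them, time stands still between calls to the robot, and variables do not carry over. Pictures are saved under pics/ and viewed, at most 10 in all, crops included, and the job is handed in when it is done.

```bash
ls; mkdir -p pics; python3 - <<'E'
from workcell import ctrl
import cv2,numpy as np
for n in("top","side"):
    cv2.imwrite(f"pics/{n}0.png",ctrl.read_camera(n)); c=ctrl.get_calibration(n); print(n,{k:(np.round(v,4).tolist()) for k,v in c.items()})
print(ctrl.read_state()["time"])
E
```

```text
pics
top {'fx': 372.0491, 'fy': 372.0491, 'cx': 250.397, 'cy': 186.5983, 'k1': 0.0224, 'extrinsics': [[0.0271, -0.9917, 0.1257, 0.4151], [-0.9996, -0.027, 0.0021, -0.0126], [0.0013, -0.1257, -0.9921, 1.0974], [0.0, 0.0, 0.0, 1.0]]}
side {'fx': 406.1075, 'fy': 406.1075, 'cx': 256.6932, 'cy': 191.4917, 'k1': 0.02, 'extrinsics': [[0.6846, -0.3952, 0.6125, -0.2069], [-0.7288, -0.3614, 0.5815, -0.7112], [-0.0085, -0.8445, -0.5355, 0.7824], [0.0, 0.0, 0.0, 1.0]]}
0.1
```

View pics/top0.png

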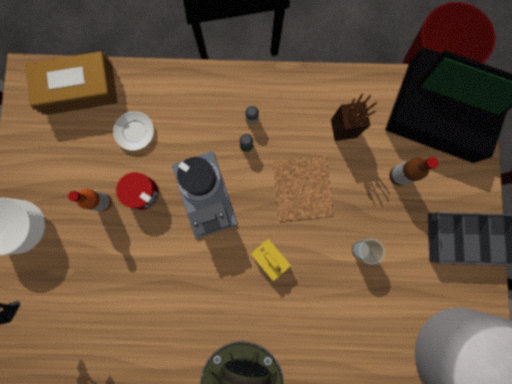

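View pics/side0.png

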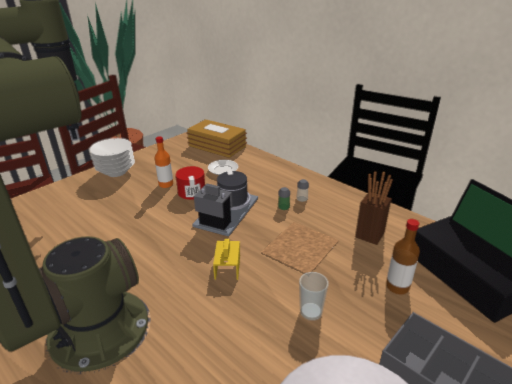

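Candidates in the top picture:
- Tin: dark tin at (199,174), with its white tongue at about (183,167). The red look-alike is at (137,190).
- Cover: grey cover on the housing at (211,218). The yellow look-alike is at (271,260).

I choose the dark tin and the grey cover. The mat is at (303,189), and shaker_a at (246,143) and shaker_b at (252,114) lie up-image. Next I check this in a close crop.

```bash
python3 - <<'E'
import cv2,numpy as np
i=cv2.imread("pics/top0.png")
cv2.imwrite("pics/crop0.png",cv2.resize(i[140:245,165:265],None,fx=5.6,fy=5.6,interpolation=cv2.INTER_CUBIC))
h=cv2.cvtColor(i,cv2.COLOR_BGR2HSV)
E
cat > h.py <<'E'
import numpy as np,cv2
from workcell import ctrl
def ray(n,uv,c=None):
    c=c or ctrl.get_calibration(n)
    K=np.array([[c["fx"],0,c["cx"]],[0,c["fy"],c["cy"]],[0,0,1.]])
    p=cv2.undistortPoints(np.array([[uv]],float),K,np.array([c["k1"],0,0,0.]))[0,0]
    T=np.array(c["extrinsics"]); return T[:3,3],T[:3,:3]@np.array([p[0],p[1],1])
def at(n,uv,z,c=None):
    o,d=ray(n,uv,c); return o+d*(z-o[2])/d[2]
def proj(n,P,c=None):
    c=c or ctrl.get_calibration(n)
    K=np.array([[c["fx"],0,c["cx"]],[0,c["fy"],c["cy"]],[0,0,1.]]);T=np.linalg.inv(np.array(c["extrinsics"]))
    return cv2.projectPoints(np.atleast_2d(P).astype(float),cv2.Rodrigues(T[:3,:3])[0],T[:3,3],K,np.array([c["k1"],0,0,0.]))[0][:,0]
E
```

```text
(no output)
```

View pics/crop0.png

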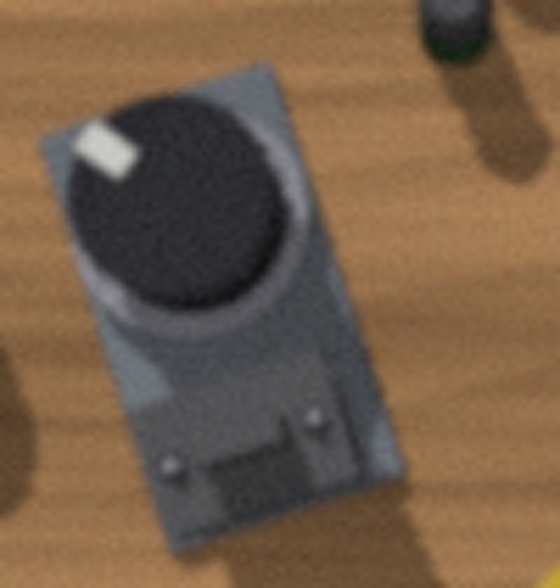

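Close crop: dark tin lid centred at crop (178,203) with its tongue at (106,150), and the grey cover with pins at (172,466) and (317,420). The handle runs between the pins, and the plate corners are visible. The choice is confirmed.

```bash
python3 - <<'E'
from h import *
c=lambda x,y:((x+.5)/5.6+165-.5,(y+.5)/5.6+140-.5)
r=lambda v:np.round(v,4)
lid=at("top",c(178,203),.108);tg=at("top",c(106,150),.108)
print("lid",r(lid),"tongue",r(tg),np.linalg.norm(tg-lid))
p=[at("top",c(*q),.130) for q in((172,466),(317,420))];print("pins",r(p),np.linalg.norm(p[0]-p[1]))
C=[at("top",c(*q),.012) for q in((42,142),(268,64),(405,478),(176,548))]
print("base",r(C),[np.linalg.norm(C[i]-C[i-1]) for i in range(4)])
pm=(p[0]+p[1])/2
v=pm-lid;print("pinmid",r(pm),"d(should .125)",np.linalg.norm(v[:2]),"yaw lid->pin",np.arctan2(v[1],v[0]))
e=p[0]-p[1];print("yaw perp pins", np.arctan2(e[1],e[0])+np.pi/2,np.arctan2(e[1],e[0])-np.pi/2)
for a,b in((0,3),(1,2)):
    w=C[b]-C[a];print("base yaw",np.arctan2(w[1],w[0]))
t=tg-lid;print("label yaw",np.arctan2(t[1],t[0]))
i=cv2.imread("pics/top0.png")
g=cv2.cvtColor(i,cv2.COLOR_BGR2HSV);roi=np.zeros(i.shape[:2],np.uint8);roi[145:230,265:345]=1
lab=cv2.cvtColor(i,cv2.COLOR_BGR2LAB).astype(int)
M=[at("top",q,.004) for q in((274,158),(328,156),(333,216),(280,221))]
print("mat",r(M),r(np.mean(M,0)),[np.linalg.norm(M[i]-M[i-1]) for i in range(4)])
for n,q,z in(("shA",(246,143),.072),("shB",(252,114),.072),("yellow",(271,260),.08),("red",(137,190),.09),("tumbler",(369,252),.1),("chop",(348,120),.13)):print(n,r(at("top",q,z)))
print(r(ctrl.get_calibration("wrist")["extrinsics"]),ctrl.get_calibration("wrist")["fx"])
E
```

```text
lid [0.5657 0.1355 0.108 ] tongue [0.5905 0.1713 0.108 ] 0.04355387058219095
pins [[0.4394 0.1294 0.13  ]
 [0.4624 0.0633 0.13  ]] 0.0700129213114619
base [[0.6109 0.2231 0.012 ]
 [0.6562 0.1055 0.012 ]
 [0.4394 0.0258 0.012 ]
 [0.4004 0.1427 0.012 ]] [np.float64(0.22528445187916227), np.float64(0.12602772814945515), np.float64(0.23095431640202968), np.float64(0.12321593270670946)]
pinmid [0.4509 0.0963 0.13  ] d(should .125) 0.12124170653012081 yaw lid->pin -2.8124705719713954
yaw perp pins 3.476133297531176 0.33454064394138294
base yaw -2.776757389464964
base yaw -2.7894124264971105
label yaw 0.9638210482271543
mat [[ 0.6418 -0.0785  0.004 ]
 [ 0.6522 -0.2398  0.004 ]
 [ 0.4734 -0.2546  0.004 ]
 [ 0.4545 -0.0996  0.004 ]] [ 0.5555 -0.1681  0.004 ] [np.float64(0.18841764657725887), np.float64(0.16162361191599695), np.float64(0.17936607250561168), np.float64(0.15607923431085616)]
shA [0.6685 0.0054 0.072 ]
shB [ 0.7534 -0.0093  0.072 ]
yellow [ 0.3468 -0.0711  0.08  ]
red [0.525  0.2976 0.09  ]
tumbler [ 0.3762 -0.3278  0.1   ]
chop [ 0.7244 -0.2668  0.13  ]
[[-0.4445 -0.8458 -0.295   0.3429]
 [-0.8958  0.4204  0.1442  0.4985]
 [ 0.0021  0.3284 -0.9445  0.3735]
 [ 0.      0.      0.      1.    ]] 291.37561035323733
```

Measurements agree with the given sizes: pins 70 mm apart, pin midpoint to lid 121 mm, base about 228x125 mm, mat about 184x159 mm. Next I raise the arm, hover over the handle and refine with the wrist camera.

```bash
python3 - <<'E'
from h import *
s=ctrl.read_state(); print(s["orientation"])
for y in(1.918,-1.224):
  for P in((.451,.096,.36),(.5555,-.168,.2)): print(y,np.round(ctrl.solve_ik(P,[np.pi,0,y]) ,3))
y=-1.224
q=[ctrl.solve_ik((.451,.096,.36),[np.pi,0,k]) for k in(1.918,-1.224)]
y=(1.918,-1.224)[int(abs(q[1][5])<abs(q[0][5]))]
ctrl.move_l([.267,.5,.40],v=.25)
ctrl.move_to([.451,.096,.36],[np.pi,0,y])
c=ctrl.get_calibration("wrist");im=ctrl.read_camera("wrist");cv2.imwrite("pics/w1.png",im)
np.save("c1.npy",c,allow_pickle=True)
print(y,np.round(c["extrinsics"],3).tolist(),ctrl.read_state()["time"])
E
```

```text
[ 3.14004957e+00 -8.81126509e-05 -4.61770646e-01]
1.918 [ 0.65  -0.318 -0.135  0.    -1.754  2.839]
1.918 [ 5.200e-02  1.000e-03 -1.440e-01  0.000e+00 -1.426e+00 -2.846e+00]
-1.224 [ 0.65  -0.318 -0.135  0.    -1.754 -0.303]
-1.224 [ 5.200e-02  1.000e-03 -1.440e-01  0.000e+00 -1.426e+00  2.950e-01]
-1.224 [[-0.94, -0.323, -0.113, 0.48], [-0.342, 0.888, 0.308, 0.016], [0.001, 0.328, -0.945, 0.43], [0.0, 0.0, 0.0, 1.0]] 2.3417
```

View pics/w1.png

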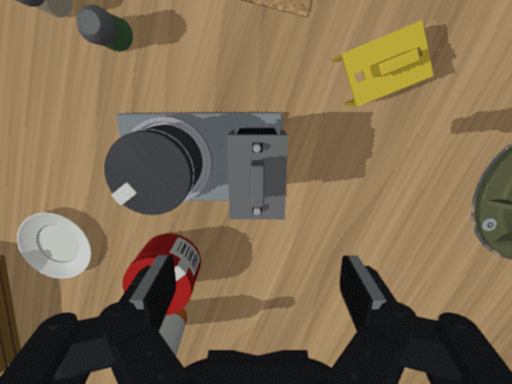

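The wrist view shows the grey cover with pins at (257,147) and (257,211), the tin lid at about (152,171) and its tongue at (123,194). The base plate's top edge runs (118,114)–(281,113). I refine these numerically.

```bash
python3 - <<'E'
from h import *
c=np.load("c1.npy",allow_pickle=True).item();im=cv2.imread("pics/w1.png")
g=cv2.GaussianBlur(cv2.cvtColor(im,cv2.COLOR_BGR2GRAY),(3,3),0).astype(float)
P=[]
for (u,v) in((257,147),(257,211)):
    w=g[v-7:v+8,u-7:u+8].copy();w=np.clip(w-np.percentile(w,85),0,None);yy,xx=np.mgrid[-7:8,-7:8]
    uv=(u+(w*xx).sum()/w.sum(),v+(w*yy).sum()/w.sum());p=at("wrist",uv,.129,c);P.append(p);print("pin",np.round(uv,1),np.round(p,4))
e=P[0]-P[1];print(np.linalg.norm(e),"yaw",np.arctan2(e[1],e[0])-np.pi/2,"mid",np.round((P[0]+P[1])/2,4))
h=[at("wrist",q,.15,c) for q in((251,165),(263,165))];print("handle top far edge",np.round(h,4))
b=[at("wrist",q,.012,c) for q in((118,114),(281,113))];d=b[1]-b[0];print("base edge",np.linalg.norm(d),np.arctan2(d[1],d[0]))
l=at("wrist",(151,172),.108,c);t=at("wrist",(124,194),.108,c);print("lid",np.round(l,4),"tongue",np.arctan2(*(t-l)[1::-1]),np.linalg.norm(t-l))
E
```

```text
pin [256.2 148.1] [0.4633 0.0643 0.129 ]
pin [256.3 211.4] [0.4391 0.1306 0.129 ]
0.0705932104031178 yaw -2.7910374621304426 mid [0.4512 0.0974 0.129 ]
handle top far edge [[0.4636 0.0783 0.15  ]
 [0.4525 0.0742 0.15  ]]
base edge 0.22670826061468707 -2.7892960171810905
lid [0.5656 0.1341 0.108 ] tongue 0.9957236166477228 0.043887396746987196
```

```bash
python3 - <<'E'
from h import *
Y=-1.2203
ctrl.move_to([.4511,.0972,.25],[np.pi,0,Y])
print("hit",ctrl.move_l([.4511,.0972,.197],v=.08,until_force=8))
ctrl.set_gripper(0.0)
s=ctrl.read_state();print(s["tcp_pos"],s["width"],s["gripper_force"],s["ft_force"],s["time"])
if .1<s["width"]<.25:
    ctrl.move_l([.4511,.0972,.225],v=.05)
    ctrl.move_l([.4511,.0972,.31],v=.12)
s=ctrl.read_state();print(s["tcp_pos"],s["width"],s["gripper_force"],s["ft_force"],s["time"])
cv2.imwrite("pics/s1.png",ctrl.read_camera("side"))
E
```

```text
hit False
[0.45119516 0.0972801  0.19720544] 0.15161167618826477 60.396069288253784 [-0.09277257  1.25685182  1.5053522 ] 4.3167
[0.45086269 0.09723726 0.30897035] 0.15343025775064037 59.79469299316406 [ 0.07613842 -0.3931148  -1.47180867] 5.8833
```

View pics/s1.png

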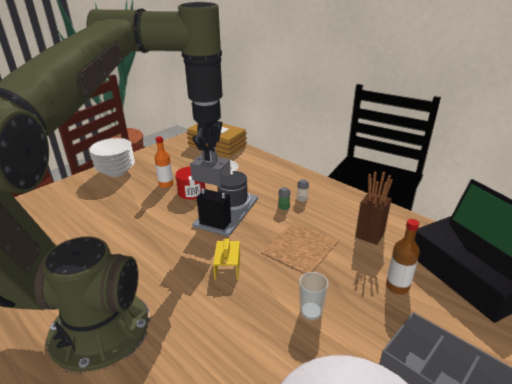

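The side view shows the grey cover level in the gripper at (210,168), clear of the housing, with the mat around (301,248). I carry it across and place it.

```bash
python3 - <<'E'
from h import *
print("mat side view",np.round(at("side",(301,248),.004),3))
M=[.5555,-.168]
ctrl.move_l(M+[.31],v=.2)
ctrl.move_l(M+[.155],v=.15)
print("hit",ctrl.move_l(M+[.128],v=.02,until_force=3))
s=ctrl.read_state();print(s["tcp_pos"],s["ft_force"],s["time"])
ctrl.set_gripper(0.5); ctrl.dwell(.1)
ctrl.move_l(M+[.25],v=.15)
cv2.imwrite("pics/s2.png",ctrl.read_camera("side"));print(ctrl.read_state()["time"])
E
```

```text
mat side view [ 0.546 -0.173  0.004]
hit True
[ 0.55550253 -0.16802079  0.13625239] [ 0.82127753 -0.21267004  3.32349922] 9.6
11.0583
```

View pics/s2.png

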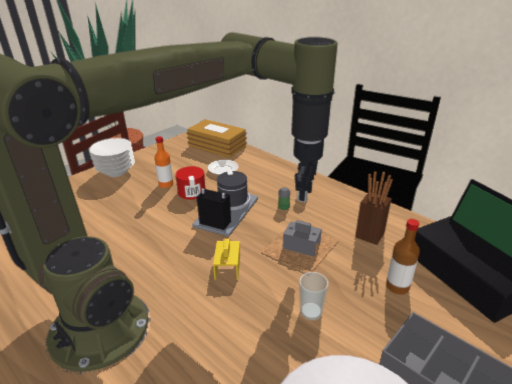

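The cover stands upright on the mat at (302,238). Now the tin: I press lightly with two half-open fingertips astride its axis and turn joint 6.

```bash
cat > turn.py <<'E'
from h import *
def turn(C,y0,dy,op=.55,F=10):
    """press both fingertips on the lid at C with tool yaw y0, turn by dy about the vertical, let go"""
    ctrl.move_to([*C,.25],[np.pi,0,y0]); ctrl.set_gripper(op)
    ctrl.move_l([*C,.19],v=.15)
    print("hit",ctrl.move_l([*C,.162],v=.015,until_force=F))
    s=ctrl.read_state();print(s["tcp_pos"],np.round(s["ft_force"],2),s["time"])
    n=max(1,int(np.ceil(abs(dy)/.45)));q=np.array(s["q"])
    for k in range(n):
        q[5]+=dy/n; ctrl.movej(q.tolist())
        s=ctrl.read_state();print(np.round(s["q"][5],3),np.round(s["ft_force"],2),np.round(s["wrist_torque"],3),s["time"])
    ctrl.dwell(.2); ctrl.move_l([*C,.25],v=.1)
def look(name):
    ctrl.move_to([.451,.096,.36],[np.pi,0,-1.2203]); ctrl.dwell(.2)
    c=ctrl.get_calibration("wrist");im=ctrl.read_camera("wrist");cv2.imwrite(f"pics/{name}.png",im)
    np.save(f"{name}.npy",c,allow_pickle=True);print(ctrl.read_state()["time"])
    cv2.imwrite(f"pics/{name}c.png",cv2.resize(im[90:240,90:300],None,fx=3.8,fy=3.8,interpolation=cv2.INTER_CUBIC))
E
python3 - <<'E'
from turn import *
C=(.567,.137)
q=np.array(ctrl.solve_ik([*C,.18],[np.pi,0,-1.0]));print(q)
y0=-1.0-q[5]-1.25
turn(C,y0,2.50); look("w2")
E
```

```text
[ 0.58066597  0.01721019 -0.1643087   0.         -1.38927744 -0.00986965]
hit True
[0.56732318 0.13720548 0.17114568] [-3.23  0.07  9.63] 14.525
-0.833 [1.   1.05 7.94] [ 0.356 -0.188  0.079] 15.0083
-0.416 [3.02 0.54 6.48] [ 0.316 -1.164  0.072] 15.4917
0.0 [3.53 0.58 6.65] [ 0.4   -1.169 -0.012] 15.975
0.417 [3.12 1.95 6.62] [ 0.602 -1.118 -0.007] 16.4583
0.834 [3.12 2.18 5.56] [ 0.752 -0.943  0.016] 16.9417
1.25 [1.53 3.   7.79] [ 0.799 -0.709 -0.046] 17.425
20.2
```

View pics/w2c.png

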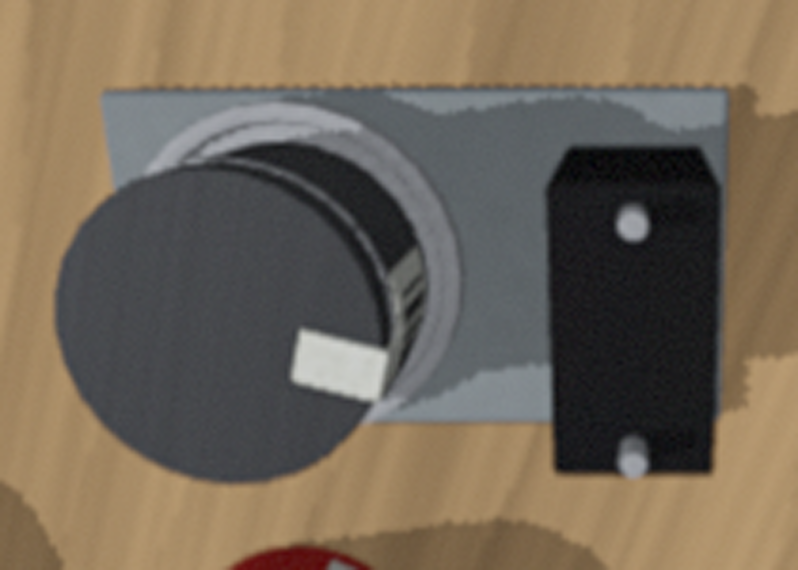

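The tin has turned and now faces roughly towards the housing, with the tongue centred at crop (340,366) and the lid at about (222,324). I measure the remaining angle.

```bash
cat > meas.py <<'E'
from h import *
from scipy.optimize import least_squares
def meas(name,box,lidpts):
    c=np.load(f"{name}.npy",allow_pickle=True).item();im=cv2.imread(f"pics/{name}.png")
    X=lambda u,v:at("wrist",(u,v),.108,c)[:2]
    W=np.array([X((x+.5)/3.8+89.5,(y+.5)/3.8+89.5) for x,y in lidpts])
    f=least_squares(lambda p:np.hypot(*(W-p[:2]).T)-.05,[.567,.137]);l=f.x
    x0,y0,x1,y1=[int(b/3.8+90) for b in box]
    g=cv2.cvtColor(im,cv2.COLOR_BGR2GRAY);hsv=cv2.cvtColor(im,cv2.COLOR_BGR2HSV)
    m=np.zeros_like(g);m[y0:y1,x0:x1]=(g[y0:y1,x0:x1]>170)
    ys,xs=np.nonzero(m);T=np.array([X(u,v) for u,v in zip(xs,ys)])
    rect=cv2.minAreaRect((T*1e4).astype(np.float32));t=T.mean(0)
    w=t-l;e=(np.arctan2(w[1],w[0])+2.79+np.pi)%(2*np.pi)-np.pi
    print("lid",np.round(l,4),"res",np.abs(f.fun).max(),"tongue r",np.linalg.norm(w),"err",e,"rect(0.1mm)",rect,len(xs))
E
python3 - <<'E'
from meas import meas
meas("w2",(280,315,385,410),[(56,300),(75,230),(120,190),(210,165),(300,200),(360,262),(388,335),(66,360),(100,415),(160,463),(232,483),(320,460)])
E
```

```text
lid [0.5674 0.1406] res 0.0016869245592517138 tongue r 0.03625706159787356 err -0.3003079397964563 rect(0.1mm) ((5311.12060546875, 1387.6357421875), (262.96337890625, 155.52371215820312), 5.287503242492676) 295
```

The label lags by about 0.28 rad (the two estimates are -0.30 and -0.26), which fits some slip in the first stroke. I turn a bit more.

```bash
python3 - <<'E'
from turn import *
turn((.568,.1395),-1.15,.30); look("w3")
E
```

```text
hit True
[0.56831589 0.13915924 0.17127904] [-3.08 -0.81  9.69] 22.975
0.138 [-1.92 -0.54  6.64] [-0.103  0.744  0.03 ] 23.3667
25.4583
```

View pics/w3c.png

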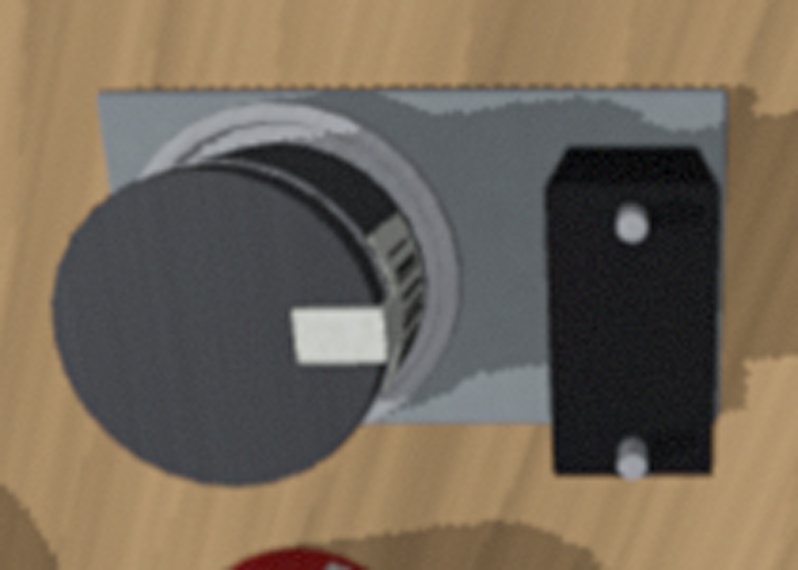

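The tongue is now parallel to the base plate's edge, with its centre at crop (339,336). I check this numerically.

```bash
python3 - <<'E'
from meas import meas
meas("w3",(280,295,384,375),[(53,300),(72,230),(118,190),(210,165),(300,200),(360,265),(386,335),(63,360),(98,417),(160,466),(234,486),(315,462)])
E
```

```text
lid [0.5673 0.1403] res 0.0014123372014187216 tongue r 0.03612943172044622 err -0.026117621416575698 rect(0.1mm) ((5330.40087890625, 1287.9593505859375), (260.4320983886719, 141.607177734375), 20.0356388092041) 297
```

```bash
python3 -c "
from workcell import ctrl
print(ctrl.hand_in())"
```

```text
the job is handed in; nothing more can be done
None
```

The job is handed in (the hand-in call gave no verdict): the cover stands upright on the cork mat, and the tin's label faces the scanner's window to within about 0.03 rad by the last wrist-camera measurement, about 25.5 s on the robot's clock.

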